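# Close the brush-washing pot with its press-in lid

### The arm

A 7-joint arm with a two-finger parallel gripper is mounted at the origin on the work surface. World frame = base frame: x ahead of the robot, y to its left, z up, the work surface at z = 0. Lengths are in m, angles in rad, forces in N, time in s.
With the tool pointing down it reaches from about 0.4 to 0.85 m from the base axis. Payload 10.4 kg.
Tool frame: the origin (TCP) lies midway between the tips of the shut fingers; the grasp point (between the pads) lies r.grip_point_offset behind it (r.grip_point_offset is the distance from the TCP to the grasp point, in m); z points along the fingers, y is the line along which they close (so a half turn about z gives the same grasp; the last joint's range is limited). The gripper opens to 87 mm and grips with 3 to 60 N. Pads are 19 mm wide; open, the fingers measure 117 mm over their backs; the gripper's body (75 mm by 190 mm) begins 51 mm behind the grasp point.
Start: joints at [1.22, 0.332, -0.065, 1.46, 0.022, 1.35, -0.088], TCP at [0.201, -0.592, 0.223] pointing down, gripper open.
Joint ranges: [-2.6, 2.6], [-0.5, 2.12], [-1.47, 1.34], [0.16, 2.42], [-1.27, 4.41], [0.06, 2.06], [-2.6, 2.6]. Speed limits (rad/s): [2.22, 2.22, 2.79, 2.79, 3.14, 3.14, 3.14].

### API

Orientations are given as a unit quaternion [x, y, z, w].
In Python, from bench import r gives the robot as it stands.
- The arm moves only by the tool play_rows, never from a script. Its arguments are lists of equal length, an entry for each row: "claw": the closure, from 0 (fully open) to 1 (shut); "delta_pos": the shift along the tool's x, y, z scaled (see below), a list of three; "delta_rot": the turn, a rotation vector about the tool's x, y, z scaled (see below), a list of three. A call has 1 to 8 rows; each row shifts and turns the commanded pose from where the row before left it, along the tool's axes as they then stand; what a row does not reach is not made up. The controller multiplies each number of a shift by 200 mm and each number of a turn by pi rad. A row lasts 1/10 s, in which the tool goes at most 50 mm and 8.59 degrees, less where a joint would pass 70% of its speed; a pose out of reach is approached as far as the arm can. A call with a number of a shift or a turn outside -1 to 1 is refused whole. A call with a gripper value outside its range is refused whole. The fingers move at their own pace and stop on an object; "squeeze" is the grip in N (left out, the last holds). Time passes only in rows, so rows that do not move let the fingers close. It gives the time, the measured TCP pose, the force, the opening and the grip force at its end, in the units of the state.
- r.read_state(): the state, without advancing time (a new reading comes with each control period).
- r.camera(name): name is "scene" or "side" or "wrist"; returns a dict with "pixels" (480x640x3 uint8, red, green, blue), "camera_matrix" (3x3 intrinsics, pixels), "cam_to_world" (4x4, takes a point from camera to world coordinates); the wrist camera has in their place "hand_eye" (4x4, takes a point from camera to tool coordinates, whose origin is the TCP and whose axes are the flange's). Camera axes: x right, y up, looking along -z (the intrinsics and any distortion apply to the point x, -y, -z); pixel columns grow to the right and rows downward; lengths in m; the calibration is good to about 2 mm. The wrist camera is an equidistant fisheye: a pixel r from the principal point sees the ray r / f radians off the axis. A picture is of the moment at which its call begins: read the wrist's pose just before it. There is no depth.
- r.close_job(): hands the job in; it is judged then, once.
The state is a dict: "time": time; "joint_positions": joint angles; "joint_vel": joint speeds; "joint_torque": joint torques, N m; "ee_pos": TCP position; "eef_rot": TCP orientation; "ft_force": force on the tool from outside, world axes, zero at the start; "torque": the same for the moment, N m; "width": finger opening in m; "grip_force": force on a finger pad.
Only numpy, scipy, OpenCV 4.12 (cv2) and the standard library are available. Lean on these libraries where they do the work, as an engineer would, in place of code of your own. Each camera call takes 0.05 s, during which the arm holds its last target. There are 200 camera calls.

### The job

Close the open brush-washing pot: take the lid that fits it off the sloping rack, lower it by its grip into the mouth without dropping it, and press it down gently until its flange lies flush and level on the rim all round, then let go. Leave the pot standing where it is, the other lid on the rack, and the bottles, cans and marker cup undisturbed.

Things in the scene. Friction and masses are not known exactly. Their poses are not given: they have to be found in the camera images.
- rack: Bare aluminium sloping rack, fixed, 290 mm wide along its y, 125 mm deep along x, 120 mm high; origin at the middle of its underside. Its board slopes down at 38 degrees from horizontal towards the rack's -x side, with a low lip along the foot. The two lids lie on it side by side, 145 mm apart, either way round.
- lid: Large steel lid that fits the pot: flange 116 mm across, 5 mm thick; plug below it 101 mm across, 12 mm deep; on top, on two end posts, a black bar grip 72 mm long (lid y), 16 mm thick (lid x), 20 mm high, its underside 20 mm above the flange. 0.24 kg. z is its upward normal, x points up the slope on the rack. Origin on the edge of the plug's underside; centre axis at x = +50.5 mm.
- lid_seat (a point): Centre of the underside of the large lid's flange (the face that comes to rest on the pot's rim), 12 mm above the plug's underside; axes as lid.
- lid_grip (a point): Centre of the large lid's bar grip, 35 mm above lid_seat along the lid's z (30 mm above the flange's top); axes as lid.
- small_lid: A smaller lid of the same make, for another pot: flange 88 mm across, plug 73 mm, bar grip 60 mm long. Does not fit; stays on the rack. Origin on the edge of its plug's underside, centre axis at x = +36.5 mm.
- pot: Open steel pot, loose, upright, 0.9 kg: 112 mm across, mouth 104 mm, 100 mm high, wire side handles 30 mm below the rim. Origin under its centre, z up. In the mouth a stiff black rubber seal ring, its top 7 to 9.5 mm below the rim; the lid's plug must push it down (about 9 N) until the flange lies on the rim; the seal stays where pushed.
- pot_rim (a point): Centre of the pot's mouth, level with the top of the rim.
- bottle_a: Blue squeeze bottle, 46 mm across, 120 mm high. Bystander; origin under its centre.
- bottle_b: White squeeze bottle, 46 mm across, 115 mm high, near the pot. Bystander; origin under its centre.
- bottle_c: Yellow squeeze bottle, 42 mm across, 110 mm high, behind the rack. Bystander; origin under its centre.
- spray_can: Black spray can, 64 mm across, 188 mm high. Bystander; origin under its centre.
- spray_can_2: Grey spray can, 64 mm across, 188 mm high, at the back. Bystander; origin under its centre.
- marker_cup: Black cup of markers, 76 mm across, 145 mm high, at the back. Bystander; origin under its centre.
Things that resemble listed ones, but are neither listed nor needed, are in the scene too. Leave any green look-alike of the lid alone.

How it is judged:
On the way, in this order (a step that is already met when the one before it is completed fails the run):
1. the large lid is lifted off the rack in the fingers (distance of lid_seat from where it was at the start of the episode above 0.08 m and contact force between the fingers and lid above 1 N), for 0.2 s.
2. the large lid, still in the fingers, rests with its plug in the pot's mouth (contact force between the fingers and lid above 1 N and contact force between lid and pot above 1 N and horizontal distance between lid_seat and pot_rim below 0.006 m and z of lid_seat in the frame of pot_rim below 0.0075 m and angle between lid's own z axis and vertical below 0.12 rad), for 0.1 s.
At the end, for the whole second after the job is handed in: The large lid sits released and at rest in the pot's mouth, centred within 4 mm, its flange within 2 mm of the rim and level within 2 degrees; the pot stands upright on the table within 30 mm of where it began, and the small lid and all bystanders are within 30 mm of where they began (horizontal distance between lid_seat and pot_rim below 0.004 m and z of lid_seat in the frame of pot_rim between -0.003 and 0.002 m and angle between each of lid, pot's own z axis and vertical below 0.035 rad and distance of each of pot, small_lid, bottle_a, bottle_b, bottle_c, spray_can, spray_can_2, marker_cup from where it was at the start of the episode below 0.03 m and height (world z) of pot below 0.004 m and linear speed of lid below 0.02 m/s); the robot touches nothing.
It fails at once if the lid is slammed or forced onto the pot (over 75 N) (contact force between lid and pot above 75 N).
It fails at once if the pot is shoved more than 30 mm or tipped (distance of pot from where it was at the start of the episode above 0.03 m or angle between pot's own z axis and vertical above 0.2 rad).
It fails at once if the small lid or a bystander is moved more than 30 mm (distance of any of bottle_a, bottle_b, bottle_c, spray_can, spray_can_2, marker_cup, small_lid from where it was at the start of the episode above 0.03 m).
It also fails if it takes over 64 s, if anything falls off the work surface, if the arm or the gripper's body presses on something with over 40 N, if the wrist force passes 120 N, or if a joint passes its speed limit or range.

## Working session

There is one attempt and no reset: what is moved stays moved. The work goes in short steps, Python scripts to look and compute and a tool call to move; the robot and the scene stay as the last step left them, time stands still between calls to the robot, and variables do not carry over. Pictures are saved under pics/ and viewed, at most 12 in all, crops included, and the job is handed in when it is done.

Besides the shell and the picture viewer there is one more tool, called after "Emit:" as name(argument=value, ...), one argument or row to a line, values as JSON. play_rows: Moves the arm, as the interface text tells. Shifts and turns lie within -1 to 1; 1 stands for 200 mm of shift or pi rad of turn. Its arguments: {"type":"object","properties":{"claw":{"type":"array"},"delta_pos":{"type":"array"},"delta_rot":{"type":"array"},"squeeze":{"type":"number"}},"required":["claw","delta_pos","delta_rot"]}

```bash
mkdir -p pics; ls; python3 - <<'E'
from bench import r
import cv2,numpy as np
s=r.read_state();print({k:np.round(v,4) for k,v in s.items()}, r.grip_point_offset)
for n in ["scene","side","wrist"]:
    c=r.camera(n);cv2.imwrite(f"pics/{n}0.png",c["pixels"][:,:,::-1])
    np.savez(f"pics/{n}0.npz",**c, p=s["ee_pos"],q=s["eef_rot"])
    print(n,[ (k,np.round(v,4).tolist()) for k,v in c.items() if k!="pixels"])
E
```

```text
pics
{'time': np.float64(0.0), 'joint_positions': array([ 1.2204,  0.3329, -0.0647,  1.4609,  0.0216,  1.3499, -0.0885]), 'joint_vel': array([ 0.0009,  0.0016,  0.0023,  0.0003, -0.001 , -0.001 , -0.    ]), 'joint_torque': array([-7.00000e-04, -6.23249e+01,  2.41000e-02, -3.89907e+01,
       -6.14000e-02,  3.96000e-02,  2.00000e-04]), 'ee_pos': array([ 0.2011, -0.5914,  0.2218]), 'eef_rot': array([ 9.866e-01,  1.632e-01, -2.000e-04, -7.000e-04]), 'ft_force': array([-0.7687, -0.0282, -0.9055]), 'torque': array([0.0164, 0.0127, 0.0851]), 'grip_force': np.float64(0.0), 'width': np.float64(0.087)} 0.0187
scene [('camera_matrix', [[562.1918, 0.0, 321.7522], [0.0, 562.1918, 233.1536], [0.0, 0.0, 1.0]]), ('cam_to_world', [[-0.765, -0.4914, 0.4163, 0.9447], [0.644, -0.5778, 0.5013, 0.5826], [-0.0058, 0.6516, 0.7585, 0.9724], [0.0, 0.0, 0.0, 1.0]])]
side [('camera_matrix', [[473.2155, 0.0, 324.1751], [0.0, 473.2155, 231.6329], [0.0, 0.0, 1.0]]), ('cam_to_world', [[-0.928, 0.2404, -0.2846, 0.132], [-0.3719, -0.5521, 0.7462, 0.842], [0.0222, 0.7984, 0.6017, 0.7792], [0.0, 0.0, 0.0, 1.0]])]
wrist [('camera_matrix', [[371.6483, 0.0, 321.0228], [0.0, 371.6483, 238.6213], [0.0, 0.0, 1.0]]), ('hand_eye', [[0.0002, 0.9672, 0.2542, 0.0691], [1.0, -0.0003, 0.0005, 0.0011], [0.0005, 0.2542, -0.9672, -0.1624], [0.0, 0.0, 0.0, 1.0]])]
```

View pics/scene0.png

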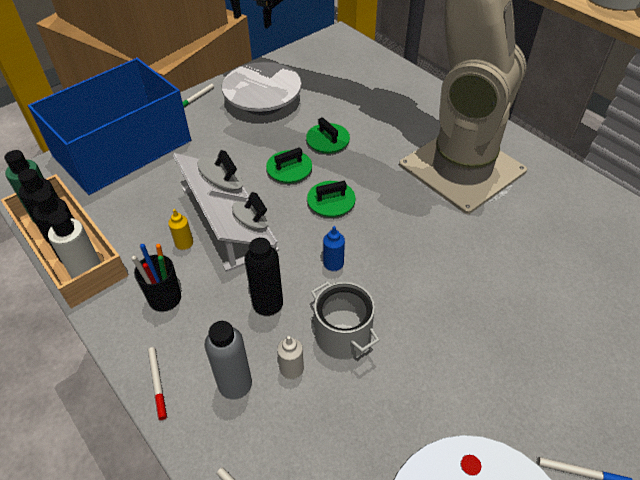

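View pics/side0.png

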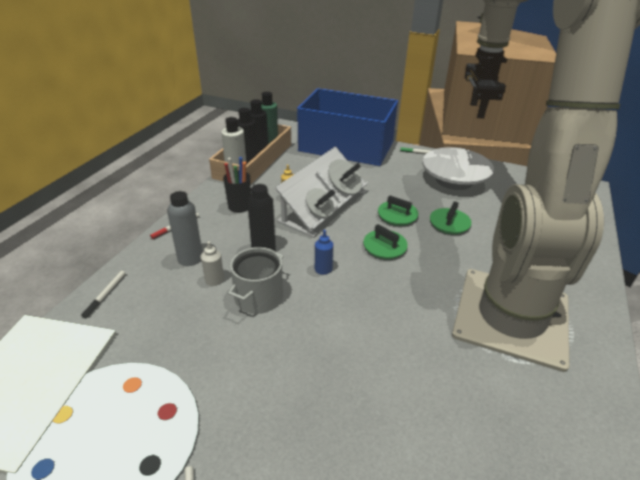

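The scene view shows two lids on the rack at about (220,170) and (252,210), the pot at (345,315) and three green look-alikes at (328,137), (290,165) and (331,198). In the side view the rack lids are at (345,178) and (322,203), and the pot is at (257,275). The candidate is the lid at scene (220,170), side (345,178): it looks larger although it is farther away. I'll confirm that in an enlarged crop.

```bash
python3 - <<'E'
import cv2,numpy as np
a=cv2.imread("pics/scene0.png");b=cv2.imread("pics/side0.png")
def crop(im,u,v,w,h,k):
    return cv2.resize(im[v:v+h,u:u+w],None,fx=k,fy=k,interpolation=cv2.INTER_CUBIC)
A=crop(a,170,140,100,75,4);A2=crop(a,170,190,100,75,4)
B=crop(b,270,140,100,75,4)
C=crop(a,300,270,100,75,4); D=crop(b,215,240,100,75,4)
cv2.imwrite("pics/crop1.png",np.vstack([np.hstack([A,B]),np.hstack([C,D])]))
E
```

```text
(no output)
```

View pics/crop1.png

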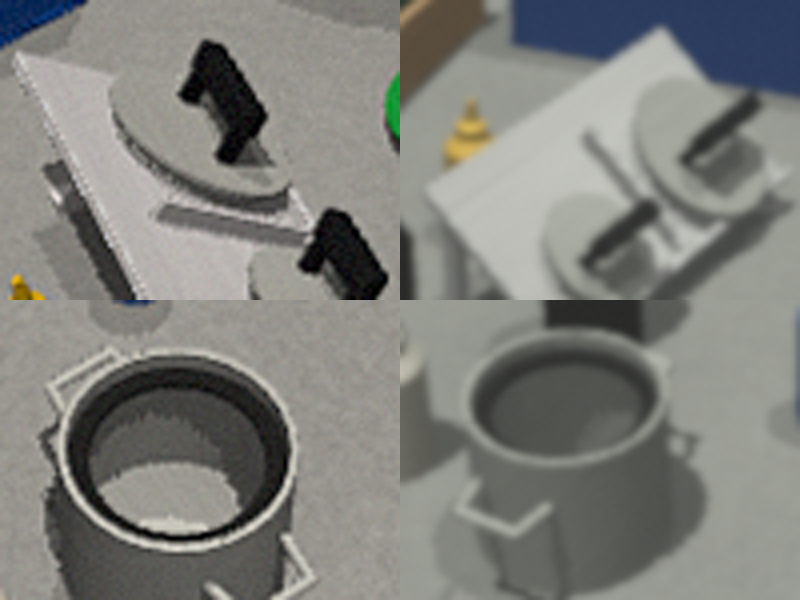

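The crop confirms it: the lid at scene (220,170), side (345,178) has the wider flange and longer bar, so it is the large lid. The one at (252,210) is the small lid. Both are bare steel. Next I'll triangulate.

```bash
cat > h.py <<'E'
import numpy as np, cv2
from scipy.optimize import least_squares
from scipy.spatial.transform import Rotation as R
def load(n): return dict(np.load(f"pics/{n}.npz"))
def pose(c):
    "cam_to_world; wrist uses the stored TCP pose"
    if "cam_to_world" in c: return c["cam_to_world"]
    T=np.eye(4);T[:3,:3]=R.from_quat(c["q"]).as_matrix();T[:3,3]=c["p"]
    return T@c["hand_eye"]
def proj(c,P):
    T=np.linalg.inv(pose(c));p=(np.atleast_2d(P)@T[:3,:3].T+T[:3,3])*[1,-1,-1]
    K=c["camera_matrix"]
    if "hand_eye" in c:
        rr=np.hypot(p[:,0],p[:,1]);th=np.arctan2(rr,p[:,2]);s=th/np.maximum(rr,1e-9)
        n=p[:,:2]*s[:,None]
    else: n=p[:,:2]/p[:,2:]
    return n*[K[0,0],K[1,1]]+K[:2,2]
def tri(obs,x0=(.5,-.2,.1)):
    f=lambda P:np.concatenate([(proj(c,P)-uv).ravel() for c,uv in obs])
    s=least_squares(f,x0);return s.x,np.abs(s.fun).max()
def circle(cen,rad,Rm,n=72):
    a=np.linspace(0,2*np.pi,n,endpoint=False)
    return np.array(cen)+rad*(np.c_[np.cos(a),np.sin(a),0*a]@Rm.T)
def lidR(yaw,slope=38):
    # x up the slope (yaw is its heading), y horizontal, z normal
    return R.from_euler("ZY",[yaw,-np.radians(slope)]).as_matrix()
E
python3 - <<'E'
from h import *
sc,sd=load("scene0"),load("side0")
S=lambda x,y:np.array([170+x/4,140+y/4]);D=lambda x,y:np.array([270+(x-400)/4,140+y/4])
a,ea=tri([(sc,S(262,125)),(sd,D(690,155))]);b,eb=tri([(sc,S(210,50)),(sd,D(755,100))])
print("bar ends",a.round(4),ea,b.round(4),eb,np.linalg.norm(a-b))
print("bar mid",tri([(sc,S(235,85)),(sd,D(722,127))]))
# pot rim: extreme points of the outer ellipse
def ext(c,P):
    q=proj(c,circle(P,.056,np.eye(3),360));return np.r_[q.min(0),q.max(0)]
oS=np.array([300+62/4,270+50/4,300+298/4,270+250/4]);oD=np.array([215+68/4,240+28/4,215+268/4,240+166/4])
s=least_squares(lambda P:np.r_[ext(sc,P)-oS,ext(sd,P)-oD],[.6,.1,.1]);print("rim",s.x.round(4),s.fun.round(1))
P={ 'rackcorner_top_far':((22,55),None)}
print("rack top corner in scene(22,55) side(660,28)?",tri([(sc,S(22,55)),(sd,D(430,187))]),tri([(sc,S(22,55)),(sd,D(660,28))]))
for n,u,v in [("bottle_a",(333,268),(324,270)),("white",(290,374),(212,281)),("can",(266,311),(262,245)),("can2",(232,394),(188,260)),("cup",(161,304),(238,208))]:
    print(n,tri([(sc,np.array(u)),(sd,np.array(v))]))
E
```

```text
bar ends [ 0.4979 -0.2577  0.1001] 1.3930507093961069 [ 0.481  -0.337   0.1001] 0.9384449187431869 0.08108217269297847
bar mid (array([ 0.48976222, -0.29716871,  0.10100122]), np.float64(0.4859575706130954))
rim [0.5457 0.1664 0.0973] [-1.2 -1.7  0.5 -0.5 -1.6  1.4  0.2  0.8]
rack top corner in scene(22,55) side(660,28)? (array([ 0.63167856, -0.26395709,  0.14478666]), np.float64(33.76091210658268)) (array([ 0.57444953, -0.38565086,  0.11655798]), np.float64(0.8381878989781626))
bottle_a (array([ 0.44757175,  0.02011681, -0.01062287]), np.float64(2.4017100637711337))
white (array([ 0.67801027,  0.1628048 , -0.00665999]), np.float64(1.1769176345363803))
can (array([0.62778244, 0.01708941, 0.00147072]), np.float64(4.550117712186079))
can2 (array([ 0.78218791,  0.1187075 , -0.01519277]), np.float64(2.5451230181888604))
cup (array([ 0.78408379, -0.14063468, -0.0141056 ]), np.float64(1.2873877603844903))
```

```bash
cat >> h.py <<'E'
G=0.0187
def plan(gp,Rm,state):
    "shift (current tool axes, units of 200 mm) to bring grasp point to gp with Rm, shift taken first; then turn in units of pi"
    R0=R.from_quat(state["eef_rot"]).as_matrix();p=np.array(gp)+G*Rm[:,2]
    d=R0.T@(p-state["ee_pos"])/.2; w=R.from_matrix(R0.T@Rm).as_rotvec()/np.pi
    d2=Rm.T@(p-state["ee_pos"])/.2
    print("TCP target",p.round(4),"shift-first",d.round(4),"turn",w.round(4),"shift-after-turn",d2.round(4),"min rows",np.ceil(np.linalg.norm(d)*.2/.05),np.ceil(np.degrees(np.linalg.norm(w)*np.pi)/8.59))
def toolR(L): return np.c_[L[:,1],L[:,0],-L[:,2]]
def snap(r,name):
    s=r.read_state();c=r.camera("wrist");cv2.imwrite(f"pics/{name}.png",c["pixels"][:,:,::-1])
    np.savez(f"pics/{name}.npz",**c,p=s["ee_pos"],q=s["eef_rot"]);return s
E
python3 - <<'E'
from h import *
from bench import r
L=lidR(np.radians(-12));plan(np.array([.490,-.297,.101])+.14*L[:,2],toolR(L),r.read_state())
E
```

```text
TCP target [ 0.417  -0.2815  0.1966] shift-first [ 1.5207 -1.1197  0.1279] turn [-0.192   0.1088 -0.3165] shift-after-turn [1.7403 0.4999 0.5514] min rows 8.0 9.0
```

Emit:
play_rows(
  claw=[0, 0, 0, 0, 0, 0, 0, 0],
  delta_pos=[
    [0.16, -0.12, 0.01],
    [0.16, -0.12, 0.01],
    [0.16, -0.12, 0.01],
    [0.16, -0.12, 0.01],
    [0.16, -0.12, 0.01],
    [0.16, -0.12, 0.01],
    [0.16, -0.12, 0.01],
    [0.16, -0.12, 0.01],
  ],
  delta_rot=[
    [0, 0, 0],
    [0, 0, 0],
    [0, 0, 0],
    [0, 0, 0],
    [0, 0, 0],
    [0, 0, 0],
    [0, 0, 0],
    [0, 0, 0],
  ],
)

```text
time: 0.95
ee_pos: [0.3824, -0.326, 0.2064]
eef_rot: [0.987, 0.163, -0.0, 0.0]
ft_force: [0.3, -0.2, -0.7]
width: 0.0869
grip_force: 0.0
```

Emit:
play_rows(
  claw=[0, 0, 0, 0, 0, 0, 0, 0],
  delta_pos=[
    [0, 0, 0],
    [0, 0, 0],
    [0, 0, 0],
    [0, 0, 0],
    [0, 0, 0],
    [0, 0, 0],
    [0, 0, 0],
    [0, 0, 0],
  ],
  delta_rot=[
    [-0.024, 0.0135, -0.0385],
    [-0.024, 0.0135, -0.0385],
    [-0.024, 0.0135, -0.0385],
    [-0.024, 0.0135, -0.0385],
    [-0.024, 0.0135, -0.0385],
    [-0.024, 0.0135, -0.0385],
    [-0.024, 0.0135, -0.0385],
    [-0.024, 0.0135, -0.0385],
  ],
)

```text
time: 1.75
ee_pos: [0.3816, -0.3267, 0.2062]
eef_rot: [0.766, 0.565, 0.194, 0.239]
ft_force: [1.3, -0.5, 0.4]
width: 0.087
grip_force: 0.0
```

```bash
python3 - <<'E'
from h import *
from bench import r
L=lidR(np.radians(-12));plan(np.array([.490,-.297,.101])+.14*L[:,2],toolR(L),r.read_state())
s=snap(r,"w1");print(s["time"],s["joint_positions"].round(2))
E
```

```text
TCP target [ 0.417  -0.2815  0.1966] shift-first [0.2658 0.0521 0.106 ] turn [-0.0116  0.0086 -0.0259] shift-after-turn [0.2579 0.0694 0.1153] min rows 2.0 1.0
1.75 [ 0.81 -0.28  0.03  2.26 -0.53  0.69  0.88]
```

View pics/w1.png

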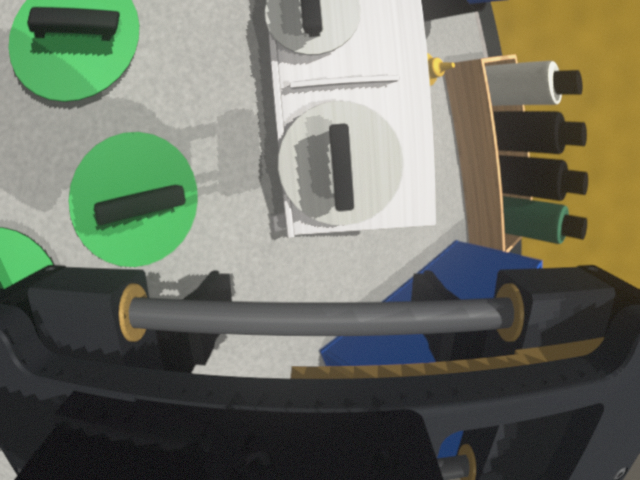

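The wrist view shows the large lid at (341,163) with its bar from (341,125) to (343,210). The small lid is above it at (312,15), and there are green ones to the left. I'll finish the approach pose and take two more views.

Emit:
play_rows(
  claw=[0, 0, 0, 0, 0],
  delta_pos=[
    [0, 0, 0],
    [0.13, 0.035, 0],
    [0.13, 0.035, 0],
    [0, 0, 0],
    [0, 0, 0],
  ],
  delta_rot=[
    [-0.0116, 0.0086, -0.0259],
    [0, 0, 0],
    [0, 0, 0],
    [0, 0, 0],
    [0, 0, 0],
  ],
)

```text
time: 2.3
ee_pos: [0.404, -0.2781, 0.215]
eef_rot: [0.737, 0.594, 0.204, 0.251]
ft_force: [0.1, -0.4, -0.4]
width: 0.0868
grip_force: 0.0
```

```bash
python3 - <<'E'
from h import *
from bench import r
s=snap(r,"w2");print(s["time"],s["ee_pos"],s["joint_positions"].round(2))
L=lidR(np.radians(-12));print("lid centre guess px",proj(load("w2"),np.array([.49,-.297,.101])))
a=cv2.imread("pics/w1.png")[90:240,250:450];b=cv2.imread("pics/w2.png")[150:300,220:420]
f=lambda i:cv2.resize(i,None,fx=4,fy=4,interpolation=cv2.INTER_CUBIC)
cv2.imwrite("pics/w2s.png",f(cv2.imread("pics/w2.png")[130:280,230:430]))
E
```

```text
2.3 [ 0.403972   -0.27808885  0.21502253] [ 0.77 -0.35 -0.04  2.31 -0.55  0.66  0.87]
lid centre guess px [[320.28398897 225.45518324]]
```

View pics/w2.png

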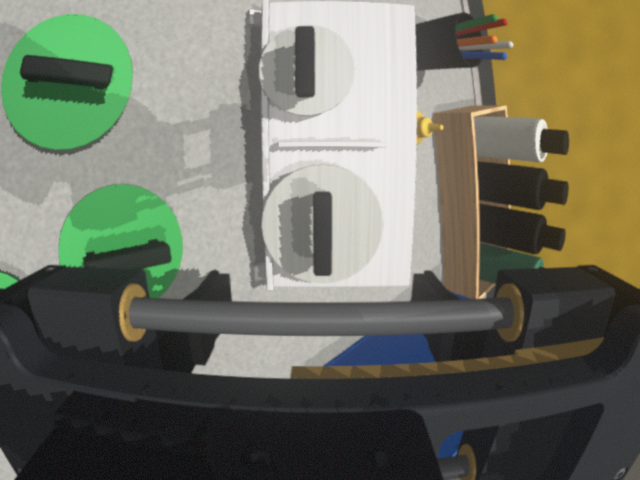

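The second wrist view puts the large lid's bar from (322,192) to (322,275) and its flange centre near (322,223). The small lid is at (305,65). I'll fit the bar model to the dark blobs.

```bash
cat >> h.py <<'E'
def bar(cen,L): 
    return np.array(cen)+np.array([[x,y,z] for x in(-.008,.008) for y in(-.036,.036) for z in(-.01,.01)])@L.T
def feat(pts):
    m=cv2.moments(pts.astype(np.float32).reshape(-1,1,2))
    cx,cy=m["m10"]/m["m00"],m["m01"]/m["m00"];c=np.array([[m["mu20"],m["mu11"]],[m["mu11"],m["mu02"]]])/m["m00"]
    w,v=np.linalg.eigh(c);d=v[:,1]*np.sign(v[1,1])
    return np.r_[cx,cy,2*np.sqrt(w[1]),60*np.arctan2(d[0],d[1])]
def hullfeat(c,P): return feat(cv2.convexHull(proj(c,P).astype(np.float32)).reshape(-1,2))
def blob(name,u,v,thr=70,box=None):
    g=cv2.imread(f"pics/{name}.png").max(2);k=cv2.resize(g,None,fx=4,fy=4,interpolation=cv2.INTER_CUBIC)
    m=(k<thr).astype(np.uint8)
    if box: z=np.zeros_like(m);z[box[1]*4:box[3]*4,box[0]*4:box[2]*4]=1;m*=z
    cs,_=cv2.findContours(m,cv2.RETR_EXTERNAL,cv2.CHAIN_APPROX_NONE)
    c=min((c for c in cs if cv2.contourArea(c)>3000),key=lambda c:np.hypot(*(c.reshape(-1,2).mean(0)/4-[u,v])))
    return cv2.convexHull(c).reshape(-1,2)/4-.375
E
python3 - <<'E'
from h import *
V=[(load("w1"),blob("w1",341,167)),(load("w2"),blob("w2",322,233))]
for c,b in V: print(feat(b).round(2),np.r_[b.min(0),b.max(0)].round(1))
f=lambda q:np.concatenate([hullfeat(c,bar(q[:3],lidR(q[3])))-feat(b) for c,b in V])
s=least_squares(f,[.49,-.297,.101,-.21]);q=s.x
print(q.round(4),np.degrees(q[3]),s.fun.round(2))
L=lidR(q[3])
for n,u in [("scene0",(228,162)),("side0",(350,172))]: print(n,proj(load(n),q[:3]),u)
seat=q[:3]-.035*L[:,2];print("seat",seat)
im=cv2.imread("pics/w2.png")
fl=proj(load("w2"),circle(seat+.005*L[:,2],.058,L))
print("flange extents",fl.min(0),fl.max(0),"seen approx 262..382, 165..282")
from bench import r
st=r.read_state();plan(q[:3]+.06*L[:,2],toolR(L),st)
E
```

```text
[337.37 179.8   33.97   6.78] [330.9 140.4 344.1 208.9]
[319.98 250.52  30.79   7.22] [313.9 212.1 329.4 273.9]
[ 0.5095 -0.3351  0.0578 -0.1938] -11.10323079388007 [-2.45  9.16 10.25 -1.49 -4.76 -4.08 12.18 -5.93]
scene0 [[215.26708994 170.77211046]] (228, 162)
side0 [[347.97046272 176.75128621]] (350, 172)
seat [ 0.53068594 -0.33928313  0.03017351]
flange extents [262.55459433 185.23607831] [369.60618939 288.65406096] seen approx 262..382, 165..282
TCP target [ 0.4846 -0.3302  0.0903] shift-first [-0.1682 -0.026   0.7676] turn [-0.0011  0.0032 -0.0056] shift-after-turn [-0.1754 -0.0317  0.7658] min rows 4.0 1.0
```

```bash
python3 - <<'E'
from h import *
g=cv2.imread("pics/w2.png").max(2);print(g[184:286:4,322]);print(g[235,270:345:2]);print(g[200,270:345:2])
for t in (60,80,95,110):
    V=[(load("w1"),blob("w1",341,167,t)),(load("w2"),blob("w2",322,233,t))]
    for c,b in V: print(t,feat(b).round(2),np.r_[b.min(0),b.max(0)].round(1))
    f=lambda q:np.concatenate([hullfeat(c,bar(q[:3],lidR(q[3])))-feat(b) for c,b in V])
    s=least_squares(f,[.49,-.297,.101,-.21],x_scale=[.01,.01,.01,.1]);q=s.x
    print(q.round(4),np.degrees(q[3]),s.fun.round(2))
E
```

```text
[213 209  90  77  76  77  74  70  72  71  72  71  69  70  71  70  69  70
  67  67  69  67  65 176 207 226]
[205 203 201 204 208 190 140 136 134 133 132 113 109 108 109 107 107 107
 106 111 152 148  68  67  67  67  69  72  75  75  75 167 209 210 211 209
 208 211]
[207 205 202 208 210 208 205 185 159 141 133 116 115 111 113 112 113 112
 113 113 115 103  70  73  76  74  76  76  78  81  83 171 211 211 214 213
 212 211]
60 [430.4  288.76  22.72  74.75] [411.6 271.1 459.1 300.9]
60 [432.15 290.3   21.45  83.49] [412.1 273.1 459.6 300.4]
[ 0.4859 -0.3569  0.1985  0.0375] 2.1505847139107277 [ 13.11 -43.81  37.63 -65.48 -20.25  33.28  31.25 -77.74]
80 [340.81 166.89  47.99   4.61] [329.4 124.9 352.1 209.4]
80 [3.2163e+02 2.3329e+02 4.6510e+01 2.9000e-01] [313.1 192.4 330.1 274.4]
[ 0.4988 -0.3088  0.0894 -0.2074] -11.88173012279085 [ 0.31  0.93  1.15 -0.06  0.58 -1.31  1.57  0.04]
95 [340.72 166.77  48.51   4.51] [328.6 124.1 352.6 209.9]
95 [3.2154e+02 2.3303e+02 4.6770e+01 2.9000e-01] [312.4 192.1 330.6 274.6]
[ 0.4998 -0.3096  0.0872 -0.214 ] -12.26109527923518 [-0.15  1.41  0.27 -0.26  0.15 -1.1   0.96 -0.26]
110 [340.45 166.87  48.61   4.41] [328.1 123.9 352.9 210.1]
110 [3.1445e+02 2.3309e+02 4.2540e+01 1.4000e-01] [292.6 191.6 330.9 274.9]
[ 0.4957 -0.3091  0.0862 -0.2042] -11.699037605474546 [-4.41  2.28  0.38  0.42  2.78 -0.34  5.42  0.54]
```

```bash
python3 - <<'E'
from h import *
def post(cen,L): return np.array(cen)+np.array([[x,y,z] for x in(-.008,.008) for y in(-.036,.036) for z in(-.03,.01)])@L.T
W=[(load("w1"),blob("w1",341,167,95),bar),(load("w2"),blob("w2",322,233,95),bar)]
for t in (60,85):
    S=[(load("scene0"),blob("scene0",227,163,t),post),(load("side0"),blob("side0",350,172,t,(330,155,369,187)),bar)]
    for c,b,_ in S: print(t,feat(b).round(2),np.r_[b.min(0),b.max(0)].round(1))
    for nm,V in (("SS",S),("all",W+S)):
        f=lambda q:np.concatenate([hullfeat(c,m(q[:3],lidR(q[3])))-feat(b) for c,b,m in V])
        s=least_squares(f,[.49,-.297,.101,-.21],x_scale=[.01,.01,.01,.1],loss="soft_l1");q=s.x
        print(nm,q.round(4),np.degrees(q[3]).round(2),s.fun.reshape(-1,4).round(1).tolist())
# height check: rack board top edge at z=.12 -> corner pixels
sc,sd=load("scene0"),load("side0")
E
```

```text
Traceback (most recent call last):
  File "h.py", line 51, in blob
    c=min((c for c in cs if cv2.contourArea(c)>3000),key=lambda c:np.hypot(*(c.reshape(-1,2).mean(0)/4-[u,v])))
ValueError: min() iterable argument is empty
```

```bash
sed -i 's/>3000/>700/' h.py; python3 - <<'E'
from h import *
def post(cen,L): return np.array(cen)+np.array([[x,y,z] for x in(-.008,.008) for y in(-.036,.036) for z in(-.03,.01)])@L.T
W=[(load("w1"),blob("w1",341,167,95),bar),(load("w2"),blob("w2",322,233,95),bar)]
for t in (60,85):
    S=[(load("scene0"),blob("scene0",227,163,t,(200,140,245,185)),post),(load("side0"),blob("side0",350,172,t,(330,155,369,187)),bar)]
    for c,b,_ in S: print(t,feat(b).round(2),np.r_[b.min(0),b.max(0)].round(1))
    for nm,V in (("SS",S),("all",W+S)):
        f=lambda q:np.concatenate([hullfeat(c,m(q[:3],lidR(q[3])))-feat(b) for c,b,m in V])
        s=least_squares(f,[.49,-.297,.101,-.21],x_scale=[.01,.01,.01,.1],loss="soft_l1");q=s.x
        print(nm,q.round(4),np.degrees(q[3]).round(2),s.fun.reshape(-1,4).round(1).tolist())
E
```

```text
60 [225.55 165.96  15.77  22.73] [214.4 149.9 236.1 180.6]
60 [350.17 171.52  11.66 -52.31] [341.1 164.1 358.4 179.6]
SS [ 0.49  -0.297  0.101 -0.21 ] -12.03 [[1.3, -0.6, 0.5, -1.6], [0.4, -0.1, 0.8, -1.8]]
all [ 0.4916 -0.3052  0.0977 -0.1973] -11.3 [[-0.8, -0.1, 2.5, 0.6], [-0.6, -0.3, 3.0, 0.6], [-1.1, -1.0, 0.4, -0.6], [0.7, -0.6, 0.7, -1.0]]
85 [226.01 166.53  16.86  26.8 ] [214.1 149.6 237.1 180.9]
85 [350.1  171.67  13.36 -50.3 ] [340.1 162.1 359.4 180.9]
SS [ 0.49  -0.297  0.101 -0.21 ] -12.03 [[0.8, -1.1, -0.6, -5.7], [0.5, -0.3, -0.9, -3.8]]
all [ 0.4947 -0.3067  0.0947 -0.2098] -12.02 [[0.2, 0.4, 1.8, -0.1], [0.4, -0.5, 2.3, -0.1], [-2.9, -0.4, -0.7, -6.1], [-0.1, -0.3, -1.0, -3.8]]
```

```bash
python3 - <<'E'
from h import *
def post(cen,L): return np.array(cen)+np.array([[x,y,z] for x in(-.008,.008) for y in(-.036,.036) for z in(-.03,.01)])@L.T
W=[(load("w1"),blob("w1",341,167,95),bar),(load("w2"),blob("w2",322,233,95),bar)]
for t in (60,75):
    S=[(load("scene0"),blob("scene0",227,163,t,(200,140,245,185)),post),(load("side0"),blob("side0",350,172,t,(330,155,369,187)),bar)]
    for nm,V in (("W",W),("SS",S),("all",W+S)):
        f=lambda q:np.concatenate([hullfeat(c,m(q[:3],lidR(q[3])))-feat(b) for c,b,m in V])
        s=least_squares(f,[.49,-.297,.101,-.21],x_scale=[.01,.01,.01,.1],loss="soft_l1",diff_step=2e-3);q=s.x
        print(nm,q.round(4),np.degrees(q[3]).round(2),s.fun.reshape(-1,4).round(1).tolist())
from bench import r
L=lidR(q[3]);plan(q[:3]+.07*L[:,2],toolR(L),r.read_state())
E
```

```text
W [ 0.5    -0.3095  0.087  -0.2097] -12.01 [[-0.1, 1.2, 0.2, -0.0], [0.2, -1.4, 0.9, -0.1]]
SS [ 0.492  -0.3004  0.0981 -0.1887] -10.81 [[-0.1, 0.0, 0.5, 0.3], [0.1, 0.0, 0.7, -0.4]]
all [ 0.4942 -0.3065  0.0949 -0.192 ] -11.0 [[-0.2, 0.4, 1.8, 0.8], [-0.0, -0.5, 2.4, 0.8], [-2.1, 0.1, 0.4, -0.3], [0.0, -0.1, 0.7, -0.7]]
W [ 0.5    -0.3095  0.087  -0.2097] -12.01 [[-0.1, 1.2, 0.2, -0.0], [0.2, -1.4, 0.9, -0.1]]
SS [ 0.4921 -0.2997  0.0981 -0.1803] -10.33 [[-0.0, 0.1, 0.1, 0.5], [0.1, -0.0, -0.4, -0.9]]
all [ 0.4944 -0.3066  0.0946 -0.1853] -10.62 [[-0.2, 0.5, 1.7, 1.1], [-0.0, -0.6, 2.4, 1.1], [-2.3, 0.1, 0.0, -0.3], [0.1, -0.2, -0.5, -1.2]]
TCP target [ 0.4634 -0.3008  0.135 ] shift-first [-0.0463  0.0044  0.5085] turn [-0.0011  0.0049 -0.0077] shift-after-turn [-0.0541  0.0014  0.5077] min rows 3.0 1.0
```

Emit:
play_rows(
  claw=[0, 0, 0, 0, 0, 0],
  delta_pos=[
    [-0.01, 0, 0.11],
    [-0.01, 0, 0.11],
    [-0.01, 0, 0.11],
    [-0.01, 0, 0.11],
    [0, 0, 0],
    [0, 0, 0],
  ],
  delta_rot=[
    [0, 0, 0],
    [0, 0, 0],
    [0, 0, 0],
    [0, 0, 0],
    [0, 0, 0],
    [0, 0, 0],
  ],
)

```text
time: 2.95
ee_pos: [0.4544, -0.2976, 0.1449]
eef_rot: [0.737, 0.594, 0.204, 0.251]
ft_force: [-1.0, -0.1, 0.6]
width: 0.0872
grip_force: 0.0
```

```bash
python3 - <<'E'
from h import *
from bench import r
s=snap(r,"w3");print(s["time"],s["ee_pos"],s["joint_positions"].round(2))
c=load("w3")
for q in ([.5,-.3095,.087],[.4942,-.3065,.0949],[.492,-.3,.098]): print(proj(c,bar(q,lidR(-.2))).round(0).tolist()[1::2])
L=toolR(lidR(-.2)); print("tool R dev",R.from_matrix(R.from_quat(s["eef_rot"]).as_matrix().T@L).as_rotvec().round(4))
E
```

```text
2.95 [ 0.45439116 -0.29756803  0.14489239] [ 0.69 -0.12 -0.01  2.3  -0.69  0.45  1.01]
[[312.0, 306.0], [310.0, 200.0], [336.0, 306.0], [336.0, 199.0]]
[[311.0, 311.0], [309.0, 199.0], [336.0, 310.0], [336.0, 199.0]]
[[310.0, 305.0], [307.0, 190.0], [335.0, 305.0], [335.0, 190.0]]
tool R dev [-0.0045  0.0055 -0.0129]
```

View pics/w3.png

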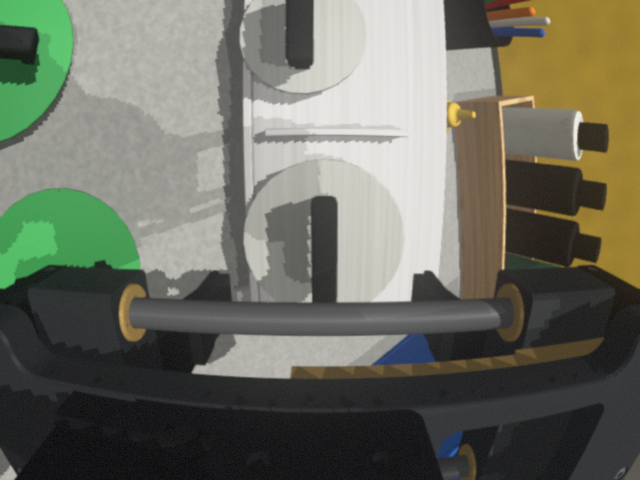

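The bar's upper end is at v=197, u=312 to 337. The flange reaches from u=245 to 404 with its top at v=158. I'll fit the position to these edges.

```bash
python3 - <<'E'
from h import *
from bench import r
c=load("w3");yaw=-.2;L=lidR(yaw)
def f(q):
    F=proj(c,circle(q-.025*L[:,2],.058,L,360));B=proj(c,bar(q,L));T=B.reshape(2,2,2,2)  # x,y,z
    e=T[:,1,1]  # +y end top corners
    return np.r_[F[:,0].min()-245,F[:,0].max()-404,F[:,1].min()-158,e[0,0]-311.5,e[1,0]-337,e[:,1].mean()-197.]
s=least_squares(f,[.494,-.3065,.095],diff_step=1e-3);print(s.x.round(4),s.fun.round(1))
g=s.x; Rt=R.from_quat(c["q"]).as_matrix()
print("bar centre in tool axes from grasp point (m):",(Rt.T@(g-c["p"])+[0,0,G]).round(4))
for h in ([.4942,-.3065,.0949],[.492,-.3,.098]): print((Rt.T@(np.array(h)-c["p"])+[0,0,G]).round(4))
E
```

```text
[ 0.4995 -0.3074  0.0899] [ 0.1 -0.   0.1 -0.5  0.4 -0.1]
bar centre in tool axes from grasp point (m): [-0.0002  0.0028  0.0904]
[-0.0005  0.0017  0.0832]
[0.0054 0.0008 0.0786]
```

Emit:
play_rows(
  claw=[0, 0, 0, 0, 0, 0, 0],
  delta_pos=[
    [0, 0.002, 0.08],
    [0, 0.002, 0.08],
    [0, 0.002, 0.08],
    [0, 0.002, 0.08],
    [0, 0.002, 0.06],
    [0, 0.002, 0.05],
    [0, 0, 0],
  ],
  delta_rot=[
    [0, 0, 0],
    [0, 0, 0],
    [0, 0, 0],
    [0, 0, 0],
    [0, 0, 0],
    [0, 0, 0],
    [0, 0, 0],
  ],
)

```text
time: 3.7
ee_pos: [0.5085, -0.3089, 0.0792]
eef_rot: [0.736, 0.594, 0.205, 0.252]
ft_force: [-0.3, 0.2, -0.4]
width: 0.087
grip_force: 0.0
```

Emit:
play_rows(
  claw=[1, 1, 1, 1, 1, 1, 1, 1],
  delta_pos=[
    [0, 0, 0],
    [0, 0, 0],
    [0, 0, 0],
    [0, 0, 0],
    [0, 0, 0],
    [0, 0, 0],
    [0, 0, 0],
    [0, 0, 0],
  ],
  delta_rot=[
    [0, 0, 0],
    [0, 0, 0],
    [0, 0, 0],
    [0, 0, 0],
    [0, 0, 0],
    [0, 0, 0],
    [0, 0, 0],
    [0, 0, 0],
  ],
  squeeze=40,
)

```text
time: 4.5
ee_pos: [0.5083, -0.3087, 0.0788]
eef_rot: [0.736, 0.594, 0.204, 0.251]
ft_force: [-0.5, 0.9, 0.5]
width: 0.0313
grip_force: 0.0
```

Emit:
play_rows(
  claw=[1, 1, 1, 1, 1, 1],
  delta_pos=[
    [0, 0, 0],
    [0, 0, 0],
    [0, 0, 0],
    [0, 0, 0],
    [0, 0, 0],
    [0, 0, 0],
  ],
  delta_rot=[
    [0, 0, 0],
    [0, 0, 0],
    [0, 0, 0],
    [0, 0, 0],
    [0, 0, 0],
    [0, 0, 0],
  ],
)

```text
time: 5.1
ee_pos: [0.5082, -0.3086, 0.0787]
eef_rot: [0.736, 0.594, 0.204, 0.251]
ft_force: [-1.7, 0.8, -1.4]
width: 0.0156
grip_force: 40.0
```

Emit:
play_rows(
  claw=[1, 1, 1, 1, 1, 1],
  delta_pos=[
    [0, 0, -0.05],
    [0, 0, -0.08],
    [0, 0, -0.1],
    [0, 0, -0.12],
    [0, 0, -0.12],
    [0, 0, 0],
  ],
  delta_rot=[
    [0, 0, 0],
    [0, 0, 0],
    [0, 0, 0],
    [0, 0, 0],
    [0, 0, 0],
    [0, 0, 0],
  ],
)

```text
time: 5.7
ee_pos: [0.4516, -0.2975, 0.1554]
eef_rot: [0.736, 0.593, 0.205, 0.253]
ft_force: [-0.5, 0.3, -2.8]
width: 0.0154
grip_force: 40.0
```

```bash
python3 - <<'E'
from h import *
from bench import r
s=r.read_state();print(s["time"],s["ee_pos"],s["ft_force"].round(1),s["width"],s["joint_positions"].round(2))
plan([.42,-.18,.32],toolR(lidR(-.205,0)),s)
E
```

```text
5.7 [ 0.45163305 -0.29748372  0.15544065] [-0.5  0.3 -2.8] 0.01543608984329632 [ 0.67 -0.15  0.01  2.3  -0.66  0.47  0.98]
TCP target [ 0.42   -0.18    0.3013] shift-first [ 0.5411  0.2289 -0.7461] turn [ 0.2111  0.0007 -0.0027] shift-after-turn [ 0.5429 -0.2744 -0.7293] min rows 4.0 5.0
```

Emit:
play_rows(
  claw=[1, 1, 1, 1, 1, 1],
  delta_pos=[
    [0.03, 0.06, -0.13],
    [0.05, 0.06, -0.13],
    [0.09, 0.05, -0.13],
    [0.12, 0.03, -0.12],
    [0.12, 0.02, -0.12],
    [0.12, 0.01, -0.11],
  ],
  delta_rot=[
    [0, 0, 0],
    [0, 0, 0],
    [0, 0, 0],
    [0, 0, 0],
    [0, 0, 0],
    [0, 0, 0],
  ],
)

```text
time: 6.3
ee_pos: [0.4329, -0.1905, 0.2951]
eef_rot: [0.738, 0.595, 0.204, 0.246]
ft_force: [-0.4, -0.6, -3.0]
width: 0.0153
grip_force: 40.0
```

Emit:
play_rows(
  claw=[1, 1, 1, 1, 1, 1, 1],
  delta_pos=[
    [0, 0, 0],
    [0, 0, 0],
    [0, 0, 0],
    [0, 0, 0],
    [0, 0, 0],
    [0, 0, 0],
    [0, 0, 0],
  ],
  delta_rot=[
    [0.035, 0, 0],
    [0.035, 0, 0],
    [0.035, 0, 0],
    [0.035, 0, 0],
    [0.035, 0, 0],
    [0.036, 0, 0],
    [0, 0, 0],
  ],
)

```text
time: 7.0
ee_pos: [0.4357, -0.1895, 0.2926]
eef_rot: [0.776, 0.631, -0.001, -0.011]
ft_force: [-0.1, -0.5, -3.5]
width: 0.0156
grip_force: 40.0
```

```bash
python3 - <<'E'
from h import *
from bench import r
s=r.read_state();print(s["time"],s["ee_pos"],s["ft_force"].round(1),s["width"],s["joint_positions"].round(2))
# goal: TCP so that the wrist camera can see the pot: stay over pot with lid ~120 mm above rim
plan([.546,.166,.1+.035+.15],toolR(lidR(-.205,0)),s)
E
```

```text
7.0 [ 0.4357207  -0.18950068  0.29256058] [-0.1 -0.5 -3.5] 0.015573394780862207 [ 0.66  0.   -0.34  1.7  -0.01  1.46  0.12]
TCP target [0.546  0.166  0.2663] shift-first [1.851  0.1792 0.1502] turn [-0.0056 -0.0038 -0.0002] shift-after-turn [1.8525 0.178  0.1313] min rows 8.0 1.0
```

Emit:
play_rows(
  claw=[1, 1, 1, 1, 1, 1, 1, 1],
  delta_pos=[
    [0, 0, 0],
    [0.2, 0.03, 0],
    [0.21, 0.03, 0],
    [0.21, 0.03, 0],
    [0.21, 0.03, 0],
    [0.21, 0.03, 0],
    [0.2, 0.03, 0],
    [0, 0, 0],
  ],
  delta_rot=[
    [-0.0056, -0.0038, 0],
    [0, 0, 0],
    [0, 0, 0],
    [0, 0, 0],
    [0, 0, 0],
    [0, 0, 0],
    [0, 0, 0],
    [0, 0, 0],
  ],
)

```text
time: 7.8
ee_pos: [0.5203, 0.0515, 0.2947]
eef_rot: [0.774, 0.633, 0.003, 0.004]
ft_force: [-0.6, -0.6, -2.4]
width: 0.0153
grip_force: 40.0
```

Emit:
play_rows(
  claw=[1, 1],
  delta_pos=[
    [0, 0, 0],
    [0, 0, 0],
  ],
  delta_rot=[
    [0, 0, 0],
    [0, 0, 0],
  ],
)

```text
time: 8.0
ee_pos: [0.52, 0.0438, 0.2946]
eef_rot: [0.777, 0.629, 0.001, 0.005]
ft_force: [-0.2, -0.4, -2.2]
width: 0.015
grip_force: 40.0
```

```bash
python3 - <<'E'
from h import *
from bench import r
s=snap(r,"w4");print(s["time"],s["ee_pos"],s["joint_positions"].round(2))
print(proj(load("w4"),[.546,.166,.1]))
plan([.546,.166,.1+.035+.12],toolR(lidR(-.205,0)),s)
E
```

```text
8.0 [0.51995098 0.04379074 0.2945998 ] [ 0.38  0.11 -0.6   1.6   0.07  1.45 -0.43]
[[319.0329487   83.59554802]]
TCP target [0.546  0.166  0.2363] shift-first [ 0.6262 -0.0024  0.2884] turn [ 0.0026  0.0016 -0.0016] shift-after-turn [0.6248 0.0031 0.2915] min rows 3.0 1.0
```

View pics/w4.png

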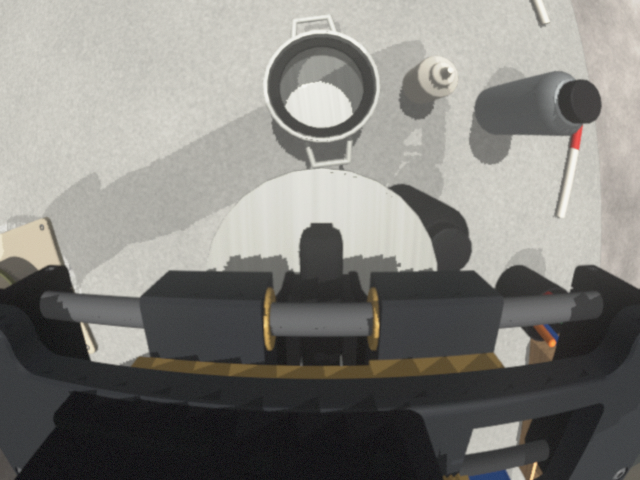

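The view shows the lid in the fingers: flange arc u=209 to 436 with its top at v=168, bar end at (320,224). The pot mouth is at (321,86), about where I predicted. I'll refine both in the tool frame by template fitting.

```bash
cat >> h.py <<'E'
from scipy.ndimage import map_coordinates,gaussian_filter
from scipy.optimize import minimize
def ringval(c,g,cen,Rm,rad,ang):
    P=np.array(cen)+rad*(np.c_[np.cos(ang),np.sin(ang),0*ang]@Rm.T);q=proj(c,P)
    return map_coordinates(g,[q[:,1],q[:,0]],order=1,mode="nearest")
def toolpose(c):
    return R.from_quat(c["q"]).as_matrix(),c["p"]
def gray(c): return gaussian_filter(c["pixels"].astype(float).mean(2),.7)
def edgefit(c,cen0,Rm,rad,ang,w=.004,free=3,win=.008,it=6):
    "move cen (in Rm axes) so the outer edge (max inward-bright gradient) lies on radius rad"
    g=gray(c);cen=np.array(cen0,float);rr=np.arange(-win,win,.00025)
    for k in range(it):
        prof=np.array([ringval(c,g,cen,Rm,rad+d,ang) for d in rr]);gr=-np.gradient(gaussian_filter(prof,[2,0]),axis=0)
        i=gr.argmax(0);e=rr[i];ok=(gr.max(0)>.25*np.median(gr.max(0)))&(i>2)&(i<len(rr)-3)
        cc=R.from_matrix(Rm).as_matrix()
        vd=(pose(c)[:3,3]-cen)@Rm  # camera position in ring axes
        # e = cos*dx+sin*dy + scale effect of dz
        A=np.c_[np.cos(ang),np.sin(ang)]
        if free==3: 
            s=np.array([rad]*len(ang))/vd[2]; A=np.c_[A,s+0*ang]
        for _ in range(4):
            x=np.linalg.lstsq(A[ok],e[ok],rcond=None)[0];res=e-A@x;ok=ok&(np.abs(res)<max(.0008,2.5*np.std(res[ok])))
        d=np.r_[x,0][:3]
        if free==3: d=np.r_[d[:2]-0*d[:2],d[2]]; d[:2]+= -d[2]*(-vd[:2]/vd[2])*-1*0
        ray=np.r_[vd[:2]/vd[2],1]
        step=np.r_[d[:2],0]+d[2]*ray if free==3 else np.r_[d[:2],0]
        cen=cen+Rm@step;win=max(.003,win*.7);rr=np.arange(-win,win,.00025)
    return cen,np.std(res[ok]),ok.sum()
E
python3 - <<'E'
from h import *
c=load("w4");Rt,p=toolpose(c);a=np.radians(np.arange(0,360,3));RU=np.eye(3)
for f in (2,3):
    P,sd,n=edgefit(c,[.5465,.166,.1],RU,.056,a,free=f);print("rim",f,P.round(4),sd,n,"tool",(Rt.T@(P-p)).round(4))
# lid: flange top plane is tool z = -G+.030 ; rings in tool axes
aa=np.radians(np.r_[np.arange(-62,-8,1),np.arange(8,62,1)])
for f in (2,3):
    c0=p+Rt@[0,0,-G+.030]; P,sd,n=edgefit(c,c0,Rt@np.diag([1,-1,-1]),.058,aa,free=f,win=.006);print("flange",f,"tool",(Rt.T@(P-p)).round(4),sd,n)
print("rim profile"); g=gray(c)
print([(int(1000*q),int(np.median(ringval(c,g,[.5465,.166,.1],RU,q,a)))) for q in np.arange(.046,.062,.001)])
E
```

```text
rim 2 [0.5479 0.1652 0.1   ] 0.000248439590523387 112 tool [0.1256 0.0004 0.194 ]
rim 3 [0.5481 0.1656 0.0965] 0.00022696410350713216 117 tool [0.126  0.0005 0.1974]
flange 2 tool [-0.0013  0.0009  0.0113] 0.00033115680941557123 100
flange 3 tool [-0.0013  0.0008  0.0064] 0.00017011209010405073 99
rim profile
[(46, 74), (47, 74), (48, 76), (49, 88), (50, 103), (51, 137), (52, 183), (53, 209), (54, 209), (55, 207), (56, 199), (57, 192), (58, 178), (59, 174), (60, 174), (61, 174)]
```

Emit:
play_rows(
  claw=[1, 1, 1, 1, 1, 1, 1, 1],
  delta_pos=[
    [0, 0, 0],
    [0.13, 0, 0.05],
    [0.13, 0, 0.1],
    [0.125, 0, 0.12],
    [0, 0, 0.12],
    [0, 0, 0.12],
    [0, 0, 0.12],
    [0, 0, 0.06],
  ],
  delta_rot=[
    [0.0026, 0.0016, 0],
    [0, 0, 0],
    [0, 0, 0],
    [0, 0, 0],
    [0, 0, 0],
    [0, 0, 0],
    [0, 0, 0],
    [0, 0, 0],
  ],
)

```text
time: 8.85
ee_pos: [0.5353, 0.119, 0.1544]
eef_rot: [0.777, 0.629, -0.002, -0.002]
ft_force: [0.9, 0.2, -2.4]
width: 0.0151
grip_force: 40.0
```

Emit:
play_rows(
  claw=[1, 1, 1, 1],
  delta_pos=[
    [0, 0, 0],
    [0, 0, 0],
    [0, 0, 0],
    [0, 0, 0],
  ],
  delta_rot=[
    [0, 0, 0],
    [0, 0, 0],
    [0, 0, 0],
    [0, 0, 0],
  ],
)

```text
time: 9.25
ee_pos: [0.5367, 0.1204, 0.1575]
eef_rot: [0.777, 0.629, 0.0, -0.0]
ft_force: [0.9, -0.1, -2.1]
width: 0.0154
grip_force: 40.0
```

```bash
cat > m.py <<'E'
from h import *
from bench import r
import sys
def measure(name,lim=75,z=None):
    s=snap(r,name);c=load(name);Rt,p=toolpose(c);print(s["time"],s["ee_pos"].round(4),s["ft_force"].round(1))
    a=np.radians(np.arange(-lim,lim,2))-.205+np.pi/2
    for f in (2,3):
        P,sd,n=edgefit(c,[.548,.1655,.0985],np.eye(3),.056,a,free=f,win=.005);print("rim",f,P.round(4),sd,n,"tool",(Rt.T@(P-p)).round(4))
    aa=np.radians(np.r_[np.arange(-62,-8,1),np.arange(8,62,1)])
    for f in (2,3):
        P,sd,n=edgefit(c,p+Rt@[-.001,.0008,.0064],Rt@np.diag([1,-1,-1]),.058,aa,free=f,win=.004);print("flange",f,"tool",(Rt.T@(P-p)).round(4),sd,n,"tilt",np.degrees(Rt[:2,2]).round(2))
    plan([.546,.166,.2],toolR(lidR(-.205,0)),s)
measure(sys.argv[1],float(sys.argv[2]))
E
python3 m.py w5 75
```

```text
9.25 [0.5367 0.1204 0.1575] [ 0.9 -0.1 -2.1]
rim 2 [0.5481 0.1644 0.0985] 0.00023722820969665563 73 tool [0.0454 0.002  0.0591]
rim 3 [0.5482 0.1649 0.0958] 0.0001734594943403196 74 tool [0.0459 0.0021 0.0618]
flange 2 tool [-0.0014  0.0004  0.0064] 0.00030742472656075 97 tilt [-0.    0.07]
flange 3 tool [-0.0014  0.0004  0.0071] 0.0002944504210343835 95 tilt [-0.    0.07]
TCP target [0.546  0.166  0.1813] shift-first [ 0.233  -0.0017 -0.1186] turn [-0.0001 -0.0004 -0.0013] shift-after-turn [ 0.2329 -0.0007 -0.1188] min rows 2.0 1.0
```

View pics/w5.png

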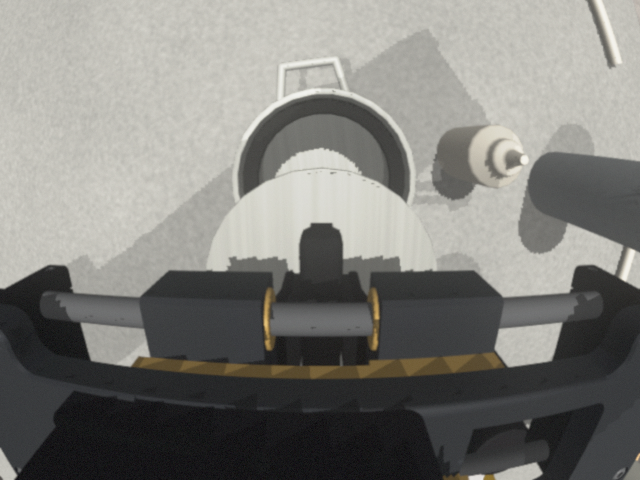

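The lid is near level (tool tilt about 0.1°). The pot rim's far arc tops out at v=90, spans u=235 to 413, and shows clearly beyond the flange. I'll shift over the pot and recheck.

Emit:
play_rows(
  claw=[1, 1, 1, 1, 1, 1, 1],
  delta_pos=[
    [0.08, 0.003, 0],
    [0.08, 0.003, 0],
    [0.075, 0.002, 0],
    [0, 0, 0.05],
    [0, 0, 0.02],
    [0, 0, 0],
    [0, 0, 0],
  ],
  delta_rot=[
    [0, 0, 0],
    [0, 0, 0],
    [0, 0, 0],
    [0, 0, 0],
    [0, 0, 0],
    [0, 0, 0],
    [0, 0, 0],
  ],
)

```text
time: 10.0
ee_pos: [0.5473, 0.1649, 0.1422]
eef_rot: [0.777, 0.629, -0.001, -0.001]
ft_force: [0.4, -0.0, -2.7]
width: 0.0153
grip_force: 40.0
```

```bash
python3 m.py w6 50; python3 - <<'E'
from h import *
from bench import r
out=[]
for n in("scene","side"):
    c=r.camera(n);np.savez(f"pics/{n}6.npz",**c);cv2.imwrite(f"pics/{n}6.png",c["pixels"][:,:,::-1]);s=r.read_state()
    P0=np.array([.5482,.165,.1]);u,v=proj(c,P0)[0].astype(int)
    k=c["pixels"][v-60:v+40,u-50:u+50,::-1];out.append(cv2.resize(k,None,fx=4,fy=4,interpolation=cv2.INTER_CUBIC));print(n,u-50,v-60)
    # rim bottom-visible outer edge and flange edge by edgefit
cv2.imwrite("pics/c6.png",np.hstack(out))
E
```

```text
10.0 [0.5473 0.1649 0.1422] [ 0.4 -0.  -2.7]
rim 2 [0.5475 0.1646 0.0985] 0.0006443409166289496 44 tool [-0.0003  0.0004  0.0437]
rim 3 [0.5479 0.166  0.1336] 0.00038074700662376937 50 tool [0.0011 0.0004 0.0086]
flange 2 tool [-0.0013  0.0004  0.0064] 0.000288584561097993 102 tilt [-0.13  0.02]
flange 3 tool [-0.0013  0.0003  0.009 ] 0.00024994963015002864 102 tilt [-0.13  0.02]
TCP target [0.546  0.166  0.1813] shift-first [ 0.0039 -0.0079 -0.1955] turn [-0.0007  0.     -0.0016] shift-after-turn [ 0.0039 -0.0074 -0.1955] min rows 1.0 1.0
scene 293 244
side 205 202
```

View pics/c6.png

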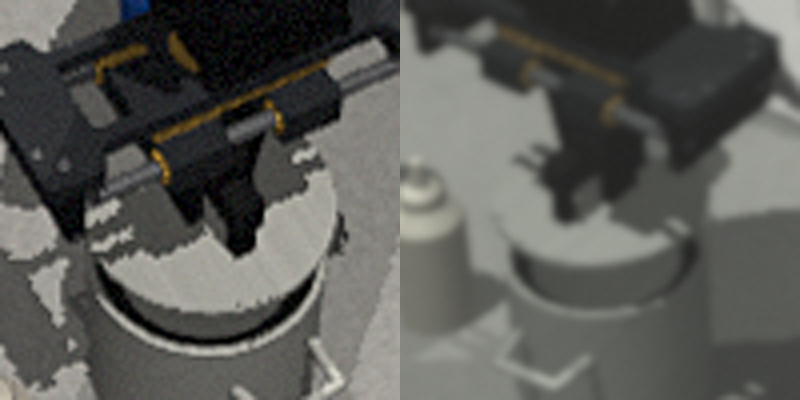

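The crop shows the flange hovering over the mouth, roughly concentric in both views. I'll check the flange-to-rim offset numerically in the fixed cameras.

```bash
python3 - <<'E'
from h import *
from bench import r
s=r.read_state();p=s["ee_pos"];print(p.round(4),s["time"])
A=[];b=[]
for n,az in(("scene6",46),("side6",121)):
    c=load(n)
    a=np.radians(az+np.arange(-50,51,2))
    Fl,s1,n1=edgefit(c,[.5475,.164,p[2]-.0068],np.eye(3),.058,a,free=2,win=.005)
    Ri,s2,n2=edgefit(c,[.5482,.165,.1],np.eye(3),.056,a,free=2,win=.005)
    a0=np.radians(np.arange(0,360,3));c0=load(n[:-1]+"0");R0,s3,n3=edgefit(c0,[.5482,.165,.1],np.eye(3),.056,a0,free=2,win=.006)
    d=Ri-Fl;print(n,"flange",Fl.round(4),s1,n1,"rim",Ri.round(4),s2,n2,"rim at start",R0.round(4),s3,n3,"d(mm)",(d*1e3).round(2))
    v=pose(c)[:3,3]-Fl;k=v[:2]/v[2]
    A+= [[1,0,k[0]],[0,1,k[1]]];b+=list(d[:2])
x,res,_,_=np.linalg.lstsq(np.array(A),np.array(b),rcond=None);print("delta xy,dz",x*1e3,res)
Rt=R.from_quat(s["eef_rot"]).as_matrix();print("tool shift mm",(Rt.T@np.r_[x[:2],0]*1e3).round(2))
E
```

```text
[0.5475 0.1655 0.1427] 10.15
scene6 flange [0.5471 0.1664 0.1359] 0.000421867361513966 50 rim [0.5485 0.1677 0.1   ] 0.00027987442091568024 51 rim at start [0.5482 0.1674 0.1   ] 0.0004341020342787011 111 d(mm) [  1.39   1.27 -35.91]
side6 flange [0.5486 0.1637 0.1359] 0.0007270435929277683 50 rim [0.5455 0.1677 0.1   ] 0.0006175316809024437 42 rim at start [0.5469 0.1676 0.1   ] 0.0004092566055347696 51 d(mm) [ -3.18   3.94 -35.91]
delta xy,dz [-0.53214317 -0.6687438   4.21864137] [6.74135214e-08]
tool shift mm [-0.76 -0.38  0.  ]
```

Emit:
play_rows(
  claw=[1, 1, 1, 1, 1, 1],
  delta_pos=[
    [0.0025, 0.0005, 0.02],
    [0, 0, 0.025],
    [0, 0, 0.025],
    [0, 0, 0.01],
    [0, 0, 0],
    [0, 0, 0],
  ],
  delta_rot=[
    [-0.0004, 0, 0],
    [0, 0, 0],
    [0, 0, 0],
    [0, 0, 0],
    [0, 0, 0],
    [0, 0, 0],
  ],
)

```text
time: 10.75
ee_pos: [0.5476, 0.1664, 0.1265]
eef_rot: [0.777, 0.63, -0.0, -0.0]
ft_force: [-0.4, -0.6, -1.8]
width: 0.0152
grip_force: 40.0
```

Emit:
play_rows(
  claw=[1, 1, 1, 1, 1, 1],
  delta_pos=[
    [0, 0, 0.005],
    [0, 0, 0.005],
    [0, 0, 0.005],
    [0, 0, 0.005],
    [0, 0, 0],
    [0, 0, 0],
  ],
  delta_rot=[
    [0, 0, 0],
    [0, 0, 0],
    [0, 0, 0],
    [0, 0, 0],
    [0, 0, 0],
    [0, 0, 0],
  ],
)

```text
time: 11.35
ee_pos: [0.5475, 0.1664, 0.1224]
eef_rot: [0.777, 0.63, -0.0, -0.0]
ft_force: [-0.0, 0.6, -3.2]
width: 0.0155
grip_force: 40.0
```

```bash
cat > fx.py <<'E'
from h import *
from bench import r
import sys
s=r.read_state();p=s["ee_pos"];print(p.round(4),s["time"],s["ft_force"].round(1),s["torque"].round(2))
A=[];b=[];zf=p[2]-.0068
for n,az in(("scene",46),("side",121)):
    c=r.camera(n);np.savez(f"pics/{n}_{sys.argv[1]}.npz",**c);cv2.imwrite(f"pics/{n}_{sys.argv[1]}.png",c["pixels"][:,:,::-1])
    a=np.radians(az+np.arange(-50,51,2))
    Fl,s1,n1=edgefit(c,[.5477,.1665,zf],np.eye(3),.058,a,free=2,win=.004)
    c0=load(n+"0");R0,s3,n3=edgefit(c0,[.5477,.167,.1],np.eye(3),.056,np.radians(np.arange(0,360,3)),free=2,win=.005)
    d=R0-Fl;print(n,"flange",Fl.round(4),s1.round(5),n1,"rim0",R0.round(4),s3.round(5),n3,"d(mm)",(d*1e3).round(2))
    v=pose(c)[:3,3]-Fl;k=v[:2]/v[2];A+= [[1,0,k[0]],[0,1,k[1]]];b+=list(d[:2])
x,res,_,_=np.linalg.lstsq(np.array(A),np.array(b),rcond=None);print("delta xy,dz",(x*1e3).round(2),res)
Rt=R.from_quat(s["eef_rot"]).as_matrix();print("tool shift mm",(Rt.T@np.r_[x[:2],0]*1e3).round(2))
E
python3 fx.py 7
```

```text
[0.5475 0.1664 0.1224] 11.35 [-0.   0.6 -3.2] [-0.01 -0.07  0.01]
scene flange [0.5472 0.1673 0.1156] 0.00041 49 rim0 [0.5482 0.1674 0.1   ] 0.00044 111 d(mm) [  1.05   0.14 -15.65]
side flange [0.5481 0.1647 0.1156] 0.00072 51 rim0 [0.547  0.1675 0.1   ] 0.00039 50 d(mm) [ -1.08   2.8  -15.65]
delta xy,dz [ 0.19 -0.44  2.54] [1.04343345e-06]
tool shift mm [-0.39  0.28 -0.  ]
```

The offset is within 0.5 mm, so I'm descending gently.

Emit:
play_rows(
  claw=[1, 1, 1, 1, 1, 1],
  delta_pos=[
    [0, 0, 0.005],
    [0, 0, 0.005],
    [0, 0, 0.005],
    [0, 0, 0.005],
    [0, 0, 0],
    [0, 0, 0],
  ],
  delta_rot=[
    [0, 0, 0],
    [0, 0, 0],
    [0, 0, 0],
    [0, 0, 0],
    [0, 0, 0],
    [0, 0, 0],
  ],
)

```text
time: 12.05
ee_pos: [0.5476, 0.1662, 0.1184]
eef_rot: [0.777, 0.629, -0.0, -0.0]
ft_force: [0.7, -1.4, -2.3]
width: 0.0155
grip_force: 40.0
```

Emit:
play_rows(
  claw=[1, 1, 1, 1],
  delta_pos=[
    [0, 0, 0.005],
    [0, 0, 0.005],
    [0, 0, 0],
    [0, 0, 0],
  ],
  delta_rot=[
    [0, 0, 0],
    [0, 0, 0],
    [0, 0, 0],
    [0, 0, 0],
  ],
)

```text
time: 12.45
ee_pos: [0.5476, 0.1663, 0.1164]
eef_rot: [0.777, 0.629, 0.0, -0.0]
ft_force: [0.8, -1.2, -2.8]
width: 0.0153
grip_force: 40.0
```

Emit:
play_rows(
  claw=[1, 1, 1, 1],
  delta_pos=[
    [0, 0, 0.005],
    [0, 0, 0.005],
    [0, 0, 0],
    [0, 0, 0],
  ],
  delta_rot=[
    [0, 0, 0],
    [0, 0, 0],
    [0, 0, 0],
    [0, 0, 0],
  ],
)

```text
time: 12.85
ee_pos: [0.5476, 0.1663, 0.1144]
eef_rot: [0.777, 0.629, 0.0, -0.0]
ft_force: [1.2, -2.1, -2.0]
width: 0.0155
grip_force: 40.0
```

Emit:
play_rows(
  claw=[1, 1, 1, 1],
  delta_pos=[
    [0, 0, 0.005],
    [0, 0, 0.005],
    [0, 0, 0],
    [0, 0, 0],
  ],
  delta_rot=[
    [0, 0, 0],
    [0, 0, 0],
    [0, 0, 0],
    [0, 0, 0],
  ],
)

```text
time: 13.25
ee_pos: [0.5477, 0.1662, 0.1126]
eef_rot: [0.777, 0.629, 0.0, -0.0]
ft_force: [1.4, -4.2, 2.0]
width: 0.0152
grip_force: 40.0
```

Emit:
play_rows(
  claw=[1, 1, 1, 1],
  delta_pos=[
    [-0.003, 0.0015, 0],
    [0, 0, 0],
    [0, 0, 0.005],
    [0, 0, 0],
  ],
  delta_rot=[
    [0, 0, 0],
    [0, 0, 0],
    [0, 0, 0],
    [0, 0, 0],
  ],
)

```text
time: 13.65
ee_pos: [0.5478, 0.1661, 0.112]
eef_rot: [0.777, 0.63, 0.0, -0.0]
ft_force: [-0.8, -3.2, 6.2]
width: 0.0156
grip_force: 40.0
```

```bash
python3 fx.py 8
```

```text
[0.5478 0.1661 0.112 ] 13.65 [-0.8 -3.2  6.2] [-0.61  0.03 -0.02]
scene flange [0.5472 0.167  0.1052] 0.00033 49 rim0 [0.5482 0.1674 0.1   ] 0.00044 111 d(mm) [ 0.99  0.48 -5.19]
side flange [0.5489 0.1637 0.1052] 0.00051 49 rim0 [0.547  0.1675 0.1   ] 0.00039 50 d(mm) [-1.87  3.78 -5.19]
delta xy,dz [-0.17 -0.36  3.35] [1.45638893e-06]
tool shift mm [-0.39 -0.09 -0.  ]
```

Emit:
play_rows(
  claw=[1, 1, 1, 1],
  delta_pos=[
    [-0.001, 0, 0.005],
    [0, 0, 0],
    [0, 0, 0.005],
    [0, 0, 0],
  ],
  delta_rot=[
    [0, 0, 0],
    [0, 0, 0],
    [0, 0, 0],
    [0, 0, 0],
  ],
)

```text
time: 14.15
ee_pos: [0.5478, 0.166, 0.1102]
eef_rot: [0.777, 0.63, 0.0, -0.0]
ft_force: [-0.9, -2.6, 7.8]
width: 0.0151
grip_force: 40.0
```

Emit:
play_rows(
  claw=[1, 1, 1, 1],
  delta_pos=[
    [0, 0, 0.005],
    [0, 0, 0],
    [0, 0, 0.005],
    [0, 0, 0],
  ],
  delta_rot=[
    [0, 0, 0],
    [0, 0, 0],
    [0, 0, 0],
    [0, 0, 0],
  ],
)

```text
time: 14.55
ee_pos: [0.5479, 0.1661, 0.1094]
eef_rot: [0.777, 0.63, 0.0, -0.0]
ft_force: [-6.7, -5.2, 18.7]
width: 0.0151
grip_force: 40.0
```

Emit:
play_rows(
  claw=[1, 1, 1, 1],
  delta_pos=[
    [0, 0, 0.004],
    [0, 0, 0],
    [0, 0, 0],
    [0, 0, 0],
  ],
  delta_rot=[
    [0, 0, 0],
    [0, 0, 0],
    [0, 0, 0],
    [0, 0, 0],
  ],
)

```text
time: 14.95
ee_pos: [0.5479, 0.1661, 0.1093]
eef_rot: [0.777, 0.63, 0.0, 0.0]
ft_force: [-9.7, -7.0, 26.8]
width: 0.0156
grip_force: 40.0
```

```bash
python3 fx.py 9; python3 - <<'E'
import cv2,numpy as np
a=cv2.imread("pics/scene_9.png")[265:340,295:395];b=cv2.imread("pics/side_9.png")[225:300,207:307]
f=lambda i:cv2.resize(i,None,fx=4,fy=4,interpolation=cv2.INTER_CUBIC)
cv2.imwrite("pics/c9.png",np.hstack([f(a),f(b)]))
E
```

```text
[0.5479 0.1661 0.1093] 14.95 [-9.7 -7.  26.8] [-1.36  1.97  0.05]
scene flange [0.5471 0.1669 0.1025] 0.0004 50 rim0 [0.5482 0.1674 0.1   ] 0.00044 111 d(mm) [ 1.1   0.51 -2.52]
side flange [0.5486 0.1635 0.1025] 0.00044 48 rim0 [0.547  0.1675 0.1   ] 0.00039 50 d(mm) [-1.66  3.98 -2.52]
delta xy,dz [-0.02 -0.24  3.35] [1.80186598e-06]
tool shift mm [-0.23  0.03 -0.  ]
```

View pics/c9.png

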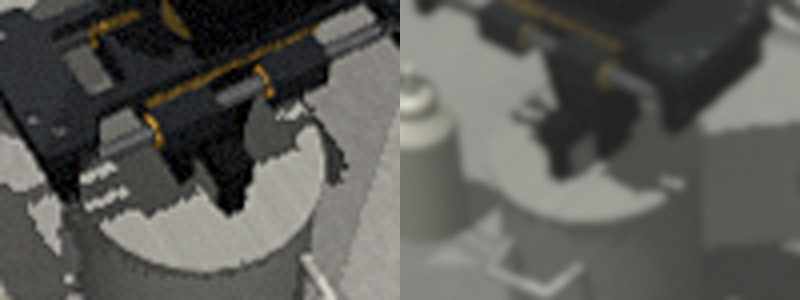

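The flange looks flush in both views. The last push gave no further travel, and the moments match a centred load, so it's a hard, level stop. I'll relax the push before letting go.

Emit:
play_rows(
  claw=[1, 1, 1, 1],
  delta_pos=[
    [-0.001, -0.001, -0.004],
    [0, 0, -0.004],
    [0, 0, 0],
    [0, 0, 0],
  ],
  delta_rot=[
    [0, 0, 0],
    [0, 0, 0],
    [0, 0, 0],
    [0, 0, 0],
  ],
)

```text
time: 15.45
ee_pos: [0.5478, 0.1661, 0.1094]
eef_rot: [0.777, 0.63, 0.001, -0.0]
ft_force: [-0.8, -2.2, 9.8]
width: 0.0153
grip_force: 40.0
```

Emit:
play_rows(
  claw=[1, 1, 0.7, 0.6, 0.4, 0.2, 0, 0],
  delta_pos=[
    [0, 0, -0.003],
    [0, 0, 0],
    [0, 0, 0],
    [0, 0, 0],
    [0, 0, 0],
    [0, 0, 0],
    [0, 0, 0],
    [0, 0, 0],
  ],
  delta_rot=[
    [0, 0, 0],
    [0, 0, 0],
    [0, 0, 0],
    [0, 0, 0],
    [0, 0, 0],
    [0, 0, 0],
    [0, 0, 0],
    [0, 0, 0],
  ],
)

```text
time: 16.25
ee_pos: [0.5473, 0.1654, 0.1087]
eef_rot: [0.777, 0.63, -0.0, -0.0]
ft_force: [-1.0, 0.6, 0.6]
width: 0.0554
grip_force: 0.0
```

Emit:
play_rows(
  claw=[0, 0, 0, 0],
  delta_pos=[
    [0, 0, 0],
    [0, 0, 0],
    [0, 0, 0],
    [0, 0, 0],
  ],
  delta_rot=[
    [0, 0, 0],
    [0, 0, 0],
    [0, 0, 0],
    [0, 0, 0],
  ],
)

```text
time: 16.65
ee_pos: [0.5474, 0.1654, 0.1089]
eef_rot: [0.777, 0.63, 0.0, -0.0]
ft_force: [0.7, 0.7, -0.1]
width: 0.0842
grip_force: 0.0
```

Emit:
play_rows(
  claw=[0, 0, 0, 0, 0, 0, 0],
  delta_pos=[
    [0, 0, -0.05],
    [0, 0, -0.1],
    [0, 0, -0.15],
    [-0.1, 0, -0.15],
    [-0.2, 0, -0.15],
    [-0.2, 0, -0.15],
    [0, 0, 0],
  ],
  delta_rot=[
    [0, 0, 0],
    [0, 0, 0],
    [0, 0, 0],
    [0, 0, 0],
    [0, 0, 0],
    [0, 0, 0],
    [0, 0, 0],
  ],
)

```text
time: 17.35
ee_pos: [0.5283, 0.0621, 0.2637]
eef_rot: [0.779, 0.627, 0.002, 0.003]
ft_force: [0.5, -0.2, -0.7]
width: 0.0867
grip_force: 0.0
```

```bash
python3 - <<'E'
from h import *
from bench import r
s=r.read_state();print(s["time"],s["ee_pos"],s["ft_force"].round(1))
snap(r,"w10");out=[]
A=[];b=[]
for n in("scene","side"):
    c=r.camera(n);c0=load(n+"0");a=np.radians(np.arange(0,360,3))
    Fl,s1,n1=edgefit(c,[.5477,.1668,.105],np.eye(3),.058,a,free=2,win=.004)
    R0,_,_=edgefit(c0,[.5477,.167,.1],np.eye(3),.056,a,free=2,win=.005);print(n,Fl.round(4),s1,n1,((Fl-R0)*1e3).round(2))
    u,v=proj(c,[.5477,.167,.12])[0].astype(int);out.append(cv2.resize(np.ascontiguousarray(c["pixels"][v-38:v+42,u-50:u+50,::-1]),None,fx=4,fy=4,interpolation=cv2.INTER_CUBIC))
    v=pose(c)[:3,3]-Fl;k=v[:2]/v[2];d=R0-Fl;A+=[[1,0,k[0]],[0,1,k[1]]];b+=list(d[:2])
print("delta,dz",np.linalg.lstsq(np.array(A),np.array(b),rcond=None)[0]*1e3)
cv2.imwrite("pics/c10.png",np.hstack(out))
E
```

```text
17.35 [0.52829378 0.0620663  0.26372991] [ 0.5 -0.2 -0.7]
scene [0.5484 0.1675 0.105 ] 0.00042610781938141564 88 [0.17 0.08 5.  ]
side [0.5477 0.1656 0.105 ] 0.0009612728165304645 97 [ 0.7  -1.89  5.  ]
delta,dz [-0.34648509  0.07044793  1.12273227]
```

View pics/c10.png

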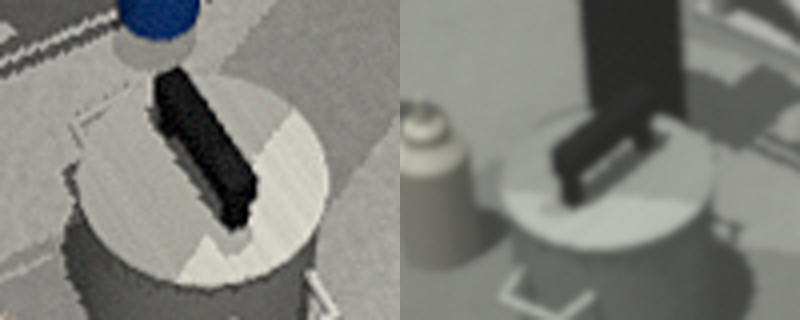

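The lid sits flush and centred in both views, within about 0.4 mm, with the gripper well clear. Handing in.

```bash
python3 -c "
from bench import r
print(r.close_job())"
```

```text
the job is handed in; nothing more can be done
None
```

The large lid is seated in the pot's mouth, flush and centred to about 0.4 mm by the cameras, and released; the job was handed in at about 17.5 s, with no verdict shown.

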